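# Ready the wire bonder: set the force sleeve, lock the work holder

## Task

Get the wire bonder ready for the next batch. First turn the black force sleeve to the four-dot mark and let go of it, then slide the yellow lock grip of the work holder along its slot, past the point where it meets the stiff latch bolt, until it is fully home at its end stop and the green flag stands up. Feel for the stop rather than ramming it, because its overload clutch must not slip, and leave everything else where it is.

Things in the scene. Friction and masses are not known exactly. Their poses are not given: they have to be found in the camera images.
- column: Force column, fixed: blue foot 130 x 130 x 14 mm, white dial 128 mm across (top at 36 mm) with groups of one to five black dots at its rim. Origin at the centre of the foot's underside. From above the groups lie at -1.20 (one), -0.60 (two), 0 (three), +0.60 (four), +1.20 rad (five) from its x axis, counter-clockwise positive.
- sleeve_top (a point): Centre of the top of the black ribbed sleeve, 46 mm across, on the column's vertical axis. The round part to grip spans 52 to 116 mm above the bench, this point is at 116 mm; below is a thin aluminium skirt 66 mm across (44 to 52 mm). Its x axis points along the orange pointer line.
- sleeve (a joint): Turn of the sleeve, rad, counter-clockwise from above positive, 0 to 2.40. It clicks at the marks: one dot 0.00, two 0.60, three 1.20, four 1.80, five 2.40. Starts at or near one or two dots. Turning takes about 0.1 N m; let go within about 0.2 rad of a mark, it settles to it. May need more than one grasp.
- holder: Work holder, fixed: blue body 130 mm (x) by 270 mm (y), 40 mm high with its aluminium cover; on its +x side a black round stage 100 mm across, 73 mm high, centred at x +120, y -50 mm. Origin at the centre of the blue body's underside. The slot runs along its y axis at x -15 mm; the grip goes home towards +y.
- grip_top (a point): Centre of the top of the yellow lock grip, an upright bar 60 mm long (holder's x), 18 mm thick (holder's y), from 42 to 92 mm above the bench; this point at 92 mm. Axes as the holder's. It slides along +y with about 4 N of friction to a hidden, adjustable end stop, 60 to 95 mm from where it starts.
- flag (a joint): Green tell-tale flag, 55 mm, seen-only (the robot passes through it), hinged on the holder at x +47, y +105 mm. Rad: 0 (flat) until the grip meets the hidden latch bolt, then it rises with the bolt over the last 14 mm of travel to 1.40 (upright) at the end stop; 1.20 is 2 mm short. Grip and bolt stay where let go.
- overload (a joint): Slip (m) of the clutch that holds the hidden end stop; 0 at the start. It gives way for good when the grip presses on the stop with more than about 30 N; more than 0.004 is a failure. Driving the latch bolt, over the last 14 mm before the stop, takes about 11 N: that first, weaker resistance is not yet the stop.
- can_a: small flanged aluminium can, 32 mm wide, 46 mm tall, near the column. To be left alone; origin at the centre of its underside.
- can_b: small flanged aluminium can, 32 mm wide, 46 mm tall, near the work holder. To be left alone; origin at the centre of its underside.
- beaker: clear open beaker, 60 mm wide, 85 mm tall. To be left alone; origin at the centre of its underside.
- flask: white bottle with a blue cap, 48 mm wide, 110 mm tall. To be left alone; origin at the centre of its underside.
- parts_bin: open blue parts bin, 110 x 80 x 40 mm. To be left alone; origin at the centre of its underside.
- gauge_block: steel block lying flat, 80 x 30 x 20 mm, to the robot's right. To be left alone; origin at the centre of its underside.
- driver: red screwdriver lying flat, 170 mm long (origin midway along it). To be left alone; origin at the centre of its underside.
Things that resemble listed ones, but are neither listed nor needed, are in the scene too. Leave any red look-alike of the column alone.

How it is judged:
On the way, in this order (a step that is already met when the one before it is completed fails the run):
1. the sleeve is set to four dots and let go, before the grip is home (value of joint sleeve between 1.65 and 1.95 rad and contact force between the fingers and column below 0.2 N), for 0.3 s.
2. the grip is fully home (value of joint flag above 1.2 rad), for 0.2 s.
At the end, for the whole second after the job is handed in: The sleeve is within 0.15 rad of the four-dot mark (1.65 to 1.95), the grip rests at its end stop within about 2 mm (flag above 1.20 rad), and the overload clutch has slipped less than 4 mm (value of joint sleeve between 1.65 and 1.95 rad and value of joint flag above 1.2 rad and value of joint overload below 0.004 m and not (velocity of joint flag above 0.05 rad/s)); the robot touches nothing.
It fails at once if the end stop's overload clutch slips by more than 4 mm (value of joint overload above 0.004 m).
It fails at once if a bystander is moved by more than 30 mm (distance of any of can_a, can_b, beaker, flask, parts_bin, gauge_block, driver from where it was at the start of the episode above 0.03 m).
It also fails if it takes over 54 s, if anything falls off the work surface, if the arm or the gripper's body presses on something with over 40 N, if the wrist force passes 120 N, or if a joint passes its speed limit or range.

## Robot

A 6-joint arm with a two-finger parallel gripper is mounted at the origin on the work surface. World frame = base frame: x ahead of the robot, y to its left, z up, the work surface at z = 0. Lengths are in m, angles in rad, forces in N, time in s.
With the tool pointing down it reaches from about 0.375 to 0.9 m from the base axis. Payload 3.1 kg.
Tool frame: the origin (TCP) lies on the centre line of the jaws, within the pads' length; the fingertips stand bot.nose_length ahead of it and the grasp point (between the pads) lies 2 mm behind it (bot.nose_length is the distance from the TCP to the fingertips, in m); z points along the fingers, y is the line along which they close (so a half turn about z gives the same grasp; the last joint's range is limited). The gripper opens to 85 mm and grips with 20 to 120 N. Pads are 22 mm wide; open, the fingers measure 114 mm over their backs; the gripper's body (76 mm by 85 mm) begins 54 mm behind the grasp point. The pads swing forward as they close: fully open they stand 13 mm farther back than shut.
Start: joints at [-1.407, 0.527, 1.433, -0, 1.181, -0.178], TCP at [0.21, -0.589, 0.248] pointing down, gripper open.
Joint ranges: [-3.08, 3.08], [-0.75, 2.2], [0.22, 2.44], [-1.43, 4.57], [0, 2.65], [-2.85, 2.85]. Speed limits (rad/s): [2.79, 2.79, 3.14, 3.14, 3.14, 3.14].

## Interface

Orientations are given as a unit quaternion [x, y, z, w].
In Python, from rig import bot, cams, ticket gives the robot as it stands.
- The arm moves only by the tool servo_tool, never from a script. Its argument "steps" is a list of rows, each a list of 5 numbers: the shift along the tool's x, y, z as a fraction of full scale, then the turn about the tool's z as a fraction of full scale, then the closure, from -1 (fully open) to 1 (shut). In form: [[x, y, z, twist, claw], ...]. A call has 1 to 5 rows; each row is the pose to reach, as a shift and turn from the pose commanded when the call began, along the tool's axes at that moment; what a row does not reach only later rows make up. Full scale, the value 1, is 0.2 m for a shift and 90 degrees for a turn. A row lasts 1/8 s, in which the tool goes at most 62.5 mm and 10.7 degrees, less where a joint would pass 70% of its speed; a pose out of reach is approached as far as the arm can. A call with a number of a shift or a turn outside -1 to 1 is refused whole. A call with a gripper value outside its range is refused whole. The fingers move at their own pace and stop on an object; "newtons" is the grip in N (left out, the last holds). Time passes only in rows, so rows that repeat a pose let the fingers close. It gives the time, the measured TCP pose, the force, the opening and the grip force at its end, in the units of the state.
- bot.observe(): the state, without advancing time (a new reading comes with each control period).
- cams.snapshot(name): name is "scene" or "top"; returns a dict with "frame" (420x560x3 uint8, blue, green, red), "vertical_fov" (degrees; the focal length in pixels is half the picture's height over the tangent of half this angle, whatever the lens; pixels are square), "cx", "cy" (the principal point, pixels), "T" (4x4, takes a point from camera to world coordinates). Camera axes: x right, y down, z forward; pixel columns grow to the right and rows downward; lengths in m; the calibration is good to about 2 mm. A picture is of the moment at which its call begins. There is no depth.
- ticket.sign_off(): hands the job in; it is judged then, once.
Trained networks look in a picture, given as the dict that the camera call returned (one of the last four; its "shot" number tells which), for a name from the list of things; names that differ only in an ending like _2 or _b are one class to them, and where a whole thing is asked for, a point or a joint stands for the part that bears it (a point fixed in the world has none). Each returns a list of dicts, best first, with "conf" (0 to 1); they miss things now and then, are a little off and sometimes report something else, mostly with a low value. They report only what shows in the picture. A call takes as long as a camera call. They do not tell look-alikes from the thing itself.
- cams.cut_out(picture, query): "pixels" (420x560 bool, what is visible of it) and "pixel" ([column, row] in pixels, amid what is visible of it).
The state is a dict: "t": time; "qpos": joint angles; "qvel": joint speeds; "effort": joint torques, N m; "ee_pos": TCP position; "tool_rot": TCP orientation; "contact_force": force on the tool from outside, world axes, zero at the start; "ft_torque": the same for the moment, N m; "gripper_width": finger opening in m; "grip_force": force on a finger pad.
Only numpy, scipy, OpenCV 4.12 (cv2) and the standard library are available. Lean on these libraries where they do the work, as an engineer would, in place of code of your own. Each camera call takes 0.05 s, during which the arm holds its last target. There are 200 camera calls.

## Working session

There is one attempt and no reset: what is moved stays moved. The work goes in short steps, Python scripts to look and compute and a tool call to move; the robot and the scene stay as the last step left them, time stands still between calls to the robot, and variables do not carry over. Pictures are saved under pics/ and viewed, at most 10 in all, crops included, and the job is handed in when it is done.

Besides the shell and the picture viewer there is one more tool, called after "Call:" as name([rows], argument=value, ...), one row to a line, values as JSON. servo_tool: Moves the arm, as the interface text tells. Its arguments: {"type":"object","properties":{"steps":{"type":"array","items":{"type":"array","items":{"type":"number","minimum":-1,"maximum":1}}},"newtons":{"type":"number"}},"required":["steps"]}

```bash
mkdir -p pics; cat > h.py <<'E'
import numpy as np, cv2
from rig import bot, cams, ticket
def f_of(p): return p["frame"].shape[0]/2/np.tan(np.radians(p["vertical_fov"])/2)
def ray(p,px,z):
    f=f_of(p);T=np.array(p["T"]);d=T[:3,:3]@np.array([(px[0]-p["cx"])/f,(px[1]-p["cy"])/f,1]);o=T[:3,3]
    return o+d*(z-o[2])/d[2]
def proj(p,X):
    T=np.array(p["T"]);c=T[:3,:3].T@(np.array(X)-T[:3,3]);f=f_of(p)
    return np.array([p["cx"]+f*c[0]/c[2],p["cy"]+f*c[1]/c[2]])
E
python3 - <<'E'
from h import *
print(bot.nose_length,{k:np.round(v,3) for k,v in bot.observe().items()})
for n in ("scene","top"):
    p=cams.snapshot(n); cv2.imwrite(f"pics/{n}0.png",p["frame"]); print(n,p["T"],p["vertical_fov"],p["cx"],p["cy"])
    for q in ["column","sleeve_top","holder","grip_top","flag","can_a","beaker","flask","parts_bin","driver","gauge_block"]:
        print(q,[(round(r["conf"],2),np.round(r["pixel"]).tolist(),int(r["pixels"].sum())) for r in cams.cut_out(p,q)[:3]])
E
```

```text
0.017 {'t': np.float64(0.0), 'qpos': array([-1.406,  0.528,  1.434,  0.   ,  1.181, -0.178]), 'qvel': array([ 0.001,  0.001, -0.   ,  0.   , -0.002,  0.002]), 'effort': array([ 1.0000e-03, -4.4235e+01, -1.7803e+01, -0.0000e+00,  8.0000e-03,
        0.0000e+00]), 'ee_pos': array([ 0.21 , -0.588,  0.247]), 'tool_rot': array([ 0.985,  0.171,  0.   , -0.001]), 'contact_force': array([0.377, 0.447, 0.255]), 'ft_torque': array([-0.002, -0.036,  0.013]), 'grip_force': np.float64(0.0), 'gripper_width': np.float64(0.085)}
scene [[ 0.13102746  0.81264249 -0.56784152  1.22439607]
 [ 0.99134203 -0.11232938  0.06799327 -0.05989455]
 [-0.00853107 -0.57183415 -0.82032489  1.06763362]
 [ 0.          0.          0.          1.        ]] 50.236761229177574 274.13172522643265 206.3388612795179
column [(0.96, [346.0, 313.0], 2717), (0.79, [327.0, 218.0], 2060), (0.73, [333.0, 148.0], 1582)]
sleeve_top [(0.94, [324.0, 208.0], 633), (0.86, [330.0, 136.0], 463), (0.7, [213.0, 158.0], 515)]
holder [(0.76, [203.0, 249.0], 6295)]
grip_top [(0.5, [198.0, 227.0], 262)]
flag [(0.69, [235.0, 247.0], 131)]
can_a [
[... 586 characters left out ...]
235 212.00597016774347
column [(0.82, [319.0, 287.0], 1649), (0.81, [206.0, 293.0], 1762), (0.72, [232.0, 136.0], 1462)]
sleeve_top [(0.84, [203.0, 297.0], 365), (0.84, [233.0, 132.0], 342), (0.76, [319.0, 288.0], 362)]
holder [(0.72, [333.0, 201.0], 4506)]
grip_top [(0.69, [335.0, 210.0], 159), (0.25, [226.0, 219.0], 339)]
flag [(0.45, [303.0, 194.0], 90), (0.27, [337.0, 208.0], 143)]
can_a [(0.57, [317.0, 180.0], 77), (0.39, [242.0, 185.0], 94)]
beaker [(0.55, [280.0, 147.0], 322)]
flask [(0.56, [153.0, 253.0], 294)]
parts_bin [(0.93, [180.0, 168.0], 957), (0.22, [317.0, 183.0], 88), (0.16, [392.0, 258.0], 274)]
driver [(0.48, [418.0, 195.0], 250)]
gauge_block [(0.65, [396.0, 258.0], 242)]
```

```bash
python3 - <<'E'
import cv2
a=cv2.imread("pics/top0.png");cv2.imwrite("pics/top0c.png",cv2.resize(a[90:350,110:450],(780,596),interpolation=cv2.INTER_CUBIC))
E
```

```text
(no output)
```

View pics/scene0.png

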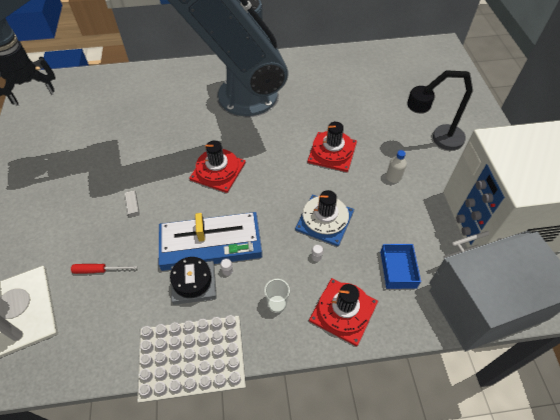

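View pics/top0c.png

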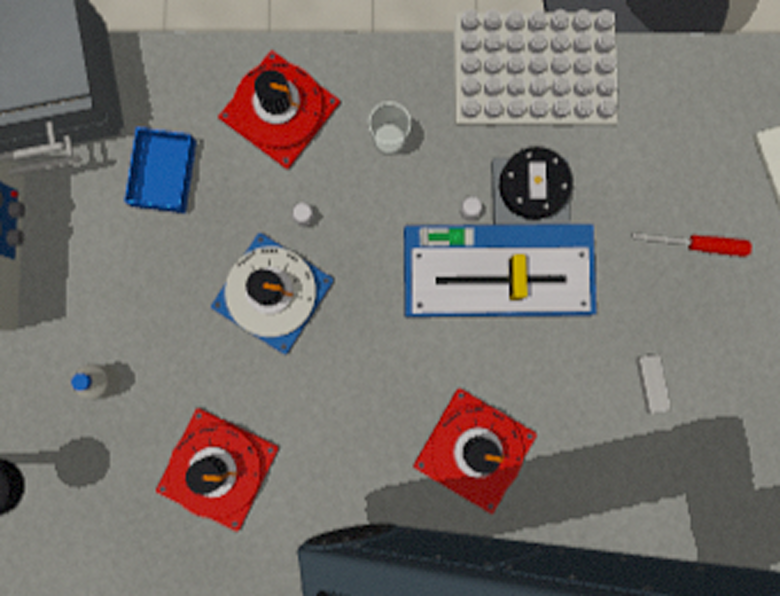

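The blue-foot, white-dial column at scene (327,213) / top (228,216) is the target. The things it could be taken for are the red look-alikes, at scene (346,313), (333,148), (217,165). The holder is at scene (208,240) with the grip at (199,227), the flag lying flat at (238,247), can_b at (226,267) and can_a at (317,253).

```bash
python3 - <<'E'
from h import *
out=[]
for n in ("scene","top"):
    p=cams.snapshot(n); img=p["frame"]; hsv=cv2.cvtColor(img,cv2.COLOR_BGR2HSV)
    f=f_of(p)
    def rect(mask,z,name):
        c=max(cv2.findContours(mask.astype(np.uint8),cv2.RETR_EXTERNAL,cv2.CHAIN_APPROX_NONE)[0],key=cv2.contourArea)
        w=np.array([ray(p,q[0],z)[:2] for q in c])*1000
        r=cv2.minAreaRect(w.astype(np.float32)); print(n,name,np.round(r[0],1),np.round(r[1],1),round(r[2],1))
    blue=(hsv[...,0]>98)&(hsv[...,0]<120)&(hsv[...,1]>130)
    # column region
    pc=proj(p,ray(p,(327,222) if n=="scene" else (228,217),.014))
    yy,xx=np.mgrid[:420,:560]
    near=np.hypot(xx-pc[0],yy-pc[1])<42
    rect(blue&near,.014,"foot")
    def blob(m,near):
        k,l,s,c=cv2.connectedComponentsWithStats((m&near).astype(np.uint8)); i=1+s[1:,4].argmax(); return l==i
    white=(hsv[...,1]<60)&(hsv[...,2]>170)&near
    c=max(cv2.findContours(white.astype(np.uint8),cv2.RETR_EXTERNAL,cv2.CHAIN_APPROX_NONE)[0],key=cv2.contourArea)
    w=np.array([ray(p,q[0],.036)[:2] for q in c])*1000; h=cv2.convexHull(w.astype(np.float32))
    print(n,"dial",[np.round(v,1) for v in cv2.fitEllipse(h)])
    r=[r for r in cams.cut_out(p,"holder")][0]["pixels"]
    box=(xx>150)&(xx<270)&(yy>200)&(yy<275) if n=="scene" else (xx>280)&(xx<375)&(yy>180)&(yy<235)
    rect(blob(blue|((hsv[...,0]>90)&(hsv[...,1]>150)&(hsv[...,0]<125)),box),.02,"holder")
    yel=(hsv[...,0]>18)&(hsv[...,0]<34)&(hsv[...,1]>120)&(hsv[...,2]>90)&box
    v=img[yel]; bright=yel&(hsv[...,2]>0.85*hsv[...,2][yel].max())
    rect(blob(yel,box),.092,"yellow all"); rect(blob(bright,box),.092,"yellow bright")
    for q in ["sleeve_top","grip_top"]:
        for r in cams.cut_out(p,q)[:4]: 
            z=.116 if q[0]=="s" else .092
            print(n,q,round(r["conf"],2),np.round(ray(p,r["pixel"],z)*1000))
    orange=(hsv[...,0]>4)&(hsv[...,0]<20)&(hsv[...,1]>130)&(hsv[...,2]>120)&near
    yo,xo=np.nonzero(orange)
    if len(xo)>3:
        w=np.array([ray(p,(a,b),.116)[:2] for a,b in zip(xo,yo)])*1000
        m=w.mean(0);u=np.linalg.svd(w-m)[2][0]; print(n,"orange",len(xo),m.round(1),np.degrees(np.arctan2(u[1],u[0])).round(1), w.min(0),w.max(0))
    out.append(cv2.resize(img[int(pc[1])-45:int(pc[1])+35,int(pc[0])-36:int(pc[0])+36] ,(400,444),interpolation=cv2.INTER_CUBIC))
cv2.imwrite("pics/col.png",np.hstack(out))
E
```

```text
scene foot [581.  146.6] [127.1  76.3] 58.0
scene dial [array([553.7, 163.4]), array([126. , 126.3]), np.float64(28.9)]Traceback (most recent call last):
  File "<stdin>", line 22, in <module>
IndexError: list index out of range
```

```bash
cat > m.py <<'E'
from h import *
out=[]
for n in ("scene","top"):
    p=cams.snapshot(n); img=p["frame"]; hsv=cv2.cvtColor(img,cv2.COLOR_BGR2HSV)
    yy,xx=np.mgrid[:420,:560]
    def biggest(m):
        c=max(cv2.findContours(m.astype(np.uint8),cv2.RETR_EXTERNAL,cv2.CHAIN_APPROX_NONE)[0],key=cv2.contourArea)
        return c[:,0]
    def rect(m,z,name):
        if m.sum()<5: return print(n,name,"none")
        w=np.array([ray(p,q,z)[:2] for q in biggest(m)])*1000
        r=cv2.minAreaRect(w.astype(np.float32)); print(n,name,np.round(r[0],1),np.round(r[1],1),round(r[2],1))
    pc=proj(p,[.554,.163,.036])
    near=np.hypot(xx-pc[0],yy-pc[1])<42
    blue=(hsv[...,0]>95)&(hsv[...,0]<125)&(hsv[...,1]>110)
    white=(hsv[...,1]<60)&(hsv[...,2]>170)&near
    rect((blue|white)&near,.014,"foot+dial")
    w=np.array([ray(p,q,.036)[:2] for q in biggest(white)])*1000
    print(n,"dial",[np.round(v,1) for v in cv2.fitEllipse(cv2.convexHull(w.astype(np.float32)))])
    box=(xx>150)&(xx<270)&(yy>200)&(yy<275) if n=="scene" else (xx>280)&(xx<375)&(yy>180)&(yy<235)
    wh=(hsv[...,1]<60)&(hsv[...,2]>150)&box
    rect((blue)&box,.02,"holder blue"); rect(wh,.04,"cover")
    yel=(hsv[...,0]>18)&(hsv[...,0]<34)&(hsv[...,1]>120)&(hsv[...,2]>90)&box
    rect(yel,.092,"yellow"); rect(yel&(hsv[...,2]>0.85*hsv[...,2][yel].max()),.092,"yellow bright")
    for q,z in [("sleeve_top",.116),("grip_top",.092)]:
        for r in cams.cut_out(p,q)[:4]: print(n,q,round(r["conf"],2),np.round(ray(p,r["pixel"],z)*1000))
    orange=(hsv[...,0]>4)&(hsv[...,0]<20)&(hsv[...,1]>110)&(hsv[...,2]>100)&near
    yo,xo=np.nonzero(orange)
    if len(xo)>3:
        w=np.array([ray(p,(a,b),.116)[:2] for a,b in zip(xo,yo)])*1000
        m=w.mean(0);u=np.linalg.svd(w-m)[2][0]; print(n,"orange",len(xo),m.round(1),np.degrees(np.arctan2(u[1],u[0])).round(1), w.min(0).round(),w.max(0).round())
    x0,y0=int(pc[0])-36,int(pc[1])-42
    out.append(cv2.resize(img[y0:y0+80,x0:x0+72],(400,444),interpolation=cv2.INTER_CUBIC))
import sys
cv2.imwrite(f"pics/{sys.argv[1]}.png",np.hstack(out))
E
python3 m.py col
```

```text
scene foot+dial [549.2 163.5] [132.9 148.4] 58.0
scene dial [array([553.7, 163.4]), array([126. , 126.3]), np.float64(28.9)]
scene holder blue [ 585.6 -162.1] [146.8 270.2] 0.8
scene cover [ 582.7 -166.1] [336.2 227.7] 82.2
scene yellow [ 584.7 -179.1] [85.5 18. ] 1.6
scene yellow bright [ 571.  -180.1] [13.1 56.9] 87.8
scene sleeve_top 0.93 [850. 144. 116.]
scene sleeve_top 0.75 [ 379. -118.  116.]
scene sleeve_top 0.64 [592. 147. 116.]
scene sleeve_top 0.56 [347. 224. 116.]
scene grip_top 0.72 [ 587. -179.   92.]
scene grip_top 0.65 [ 653. -166.   92.]
scene orange 31 [561.  144.3] -37.9 [546. 119.] [592. 164.]
top foot+dial [554.6 165.5] [132.1 127.7] 57.9
top dial [array([553.9, 164.6]), array([121.1, 123.3]), np.float64(166.2)]
top holder blue [ 586.5 -161.1] [129. 272.] 0.1
top cover [ 569.3 -160.5] [ 90.8 246.7] 0.1
top yellow [ 567.7 -177.2] [21.2 60.4] 85.9
top yellow bright [ 571.  -178.9] [15.4 53.1] 89.0
top sleeve_top 0.82 [798. 148. 116.]
top sleeve_top 0.65 [ 334. -120.  116.]
top sleeve_top 0.61 [305. 220. 116.]
top sleeve_top 0.6 [544. 163. 116.]
top grip_top 0.64 [ 571. -172.   92.]
top grip_top 0.27 [ 420. -355.   92.]
top orange 27 [550.1 148. ] 69.4 [542. 126.] [557. 162.]
```

View pics/col.png

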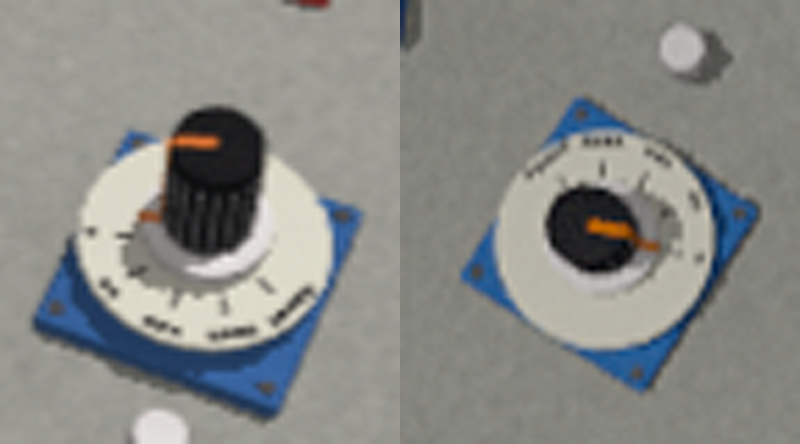

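The crop shows the column with its white dial and blue foot. The one-dot group is at top crop (700,258) and the orange pointer lies on it, so the sleeve is at about 0 rad. The dial centre is at (0.554, 0.164), and the column's yaw is about -32°. The sleeve must turn +103°. I'll move over it, then down.

Call:
servo_tool([
  [0.96,-0.988,0,0,-1],
  [0.96,-0.988,0,0,-1],
  [0.96,-0.988,0,0,-1],
  [0.96,-0.988,0,0,-1],
  [0.96,-0.988,0,0,-1],
])

```text
t: 2.22
ee_pos: [0.325, -0.3343, 0.2484]
tool_rot: [0.985, 0.172, -0.0, -0.001]
contact_force: [-0.0, -0.7, 0.6]
gripper_width: 0.0853
grip_force: 0.0
```

Call:
servo_tool([
  [0.96,-0.988,0,0,-1],
  [0.96,-0.988,0,0,-1],
  [0.96,-0.988,0,0,-1],
  [0.96,-0.988,0,0,-1],
  [0.96,-0.988,0,0,-1],
])

```text
t: 2.85
ee_pos: [0.4396, -0.0844, 0.2486]
tool_rot: [0.985, 0.172, 0.0, -0.0]
contact_force: [0.1, -0.5, -0.6]
gripper_width: 0.0854
grip_force: 0.0
```

Call:
servo_tool([
  [0.96,-0.988,0,-0.35,-1],
  [0.96,-0.988,0,-0.35,-1],
  [0.96,-0.988,0,-0.35,-1],
  [0.96,-0.988,0,-0.35,-1],
  [0.96,-0.988,0,-0.35,-1],
])

```text
t: 3.48
ee_pos: [0.5545, 0.1666, 0.2485]
tool_rot: [0.901, 0.433, 0.001, 0.0]
contact_force: [-0.3, -0.6, 0.8]
gripper_width: 0.0853
grip_force: 0.0
```

```bash
cat > g.py <<'E'
import sys
from h import *
from scipy.spatial.transform import Rotation as R
s=bot.observe(); r=R.from_quat(s["tool_rot"])
yaw=np.degrees(np.arctan2(*r.as_matrix()[[1,0],0]))
print("t",round(s["t"],2),"p",np.round(s["ee_pos"],4),"yaw",yaw.round(1),"q",np.round(s["qpos"],2),"F",np.round(s["contact_force"],1),"w",round(float(s["gripper_width"]),4),"g",round(float(s["grip_force"]),1))
if len(sys.argv)>3: print("frac",np.round(r.inv().apply(np.array(sys.argv[1:4],float)-s["ee_pos"])/.2,3))
E
python3 g.py .554 .164 .088
```

```text
t 3.48 p [0.5545 0.1666 0.2485] yaw 51.3 q [0.1  0.46 1.55 0.   1.12 0.77] F [-0.3 -0.6  0.8] w 0.0853 g 0.0
frac [-0.013  0.006  0.802]
```

Call:
servo_tool([
  [-0.013,0.006,0.3,0,-1],
  [-0.013,0.006,0.5,0,-1],
  [-0.013,0.006,0.65,0,-1],
  [-0.013,0.006,0.8,0,-1],
  [-0.013,0.006,0.8,0,-1],
])

```text
t: 4.1
ee_pos: [0.551, 0.1603, 0.0863]
tool_rot: [0.902, 0.432, -0.002, -0.001]
contact_force: [0.4, -0.5, -0.0]
gripper_width: 0.0856
grip_force: 0.0
```

Call:
servo_tool([
  [0,0,0,0,0.3],
  [0,0,0,0,0.6],
  [0,0,0,0,1],
  [0,0,0,0,1],
  [0,0,0,0,1],
], newtons=30)

```text
t: 4.72
ee_pos: [0.552, 0.1616, 0.09]
tool_rot: [0.902, 0.431, 0.0, -0.001]
contact_force: [-3.6, 3.3, 5.4]
gripper_width: 0.0455
grip_force: 31.4
```

```bash
python3 g.py .554 .164 .088
```

```text
t 4.72 p [0.552  0.1616 0.09  ] yaw 51.1 q [0.09 0.69 1.68 0.   0.77 0.77] F [-3.6  3.3  5.4] w 0.0455 g 31.4
frac [0.016 0.    0.01 ]
```

Call:
servo_tool([
  [0,0,0,-0.1,1],
  [0,0,0,-0.2,1],
  [0,0,0,-0.3,1],
  [0,0,0,-0.4,1],
  [0,0,0,-0.5,1],
])

```text
t: 5.35
ee_pos: [0.5548, 0.1608, 0.0901]
tool_rot: [0.667, 0.745, 0.002, 0.002]
contact_force: [3.2, 1.9, 1.6]
gripper_width: 0.0452
grip_force: 31.3
```

```bash
python3 g.py .554 .164 .088; python3 -c "from h import *;print(bot.observe()['ft_torque'])"
```

```text
t 5.35 p [0.5548 0.1608 0.0901] yaw 96.4 q [ 0.09  0.69  1.68  0.    0.77 -0.02] F [3.2 1.9 1.6] w 0.0452 g 31.3
frac [ 0.016 -0.002  0.01 ]
[ 0.08768321  0.36805439 -0.16843266]
```

Call:
servo_tool([
  [0,0,0,-0.1,1],
  [0,0,0,-0.2,1],
  [0,0,0,-0.3,1],
  [0,0,0,-0.4,1],
  [0,0,0,-0.5,1],
])

```text
t: 5.98
ee_pos: [0.5575, 0.1621, 0.0901]
tool_rot: [0.331, 0.944, 0.003, 0.005]
contact_force: [8.0, 8.5, -3.6]
gripper_width: 0.0454
grip_force: 32.3
```

Call:
servo_tool([
  [0,0,0,-0.1,1],
  [0,0,0,-0.16,1],
  [0,0,0,-0.16,1],
  [0,0,0,-0.16,1],
])

```text
t: 6.48
ee_pos: [0.5581, 0.1629, 0.0901]
tool_rot: [0.212, 0.977, 0.003, 0.006]
contact_force: [8.3, 9.5, -3.9]
gripper_width: 0.0452
grip_force: 32.2
```

```bash
python3 g.py .554 .164 .088; python3 m.py col2 | grep orange
```

```text
t 6.47 p [0.5581 0.1629 0.0901] yaw 155.5 q [ 0.09  0.69  1.68  0.    0.77 -1.06] F [ 8.3  9.5 -3.9] w 0.0452 g 32.2
frac [ 0.021 -0.004  0.01 ]
scene orange 44 [590.5 158.8] -13.2 [555. 149.] [627. 166.]
```

View pics/col2.png

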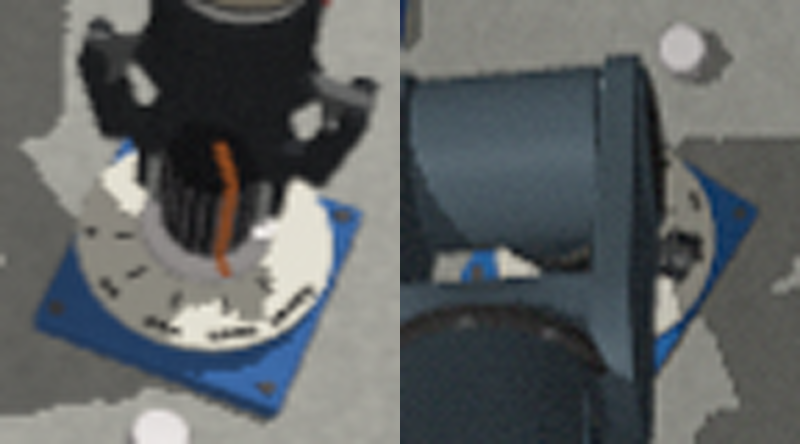

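The pointer at crop (222,270) lines up with the four-dot tick (225,305) and the dots (232,332). I'll release and rise.

Call:
servo_tool([
  [0,0,0,0,0],
  [0,0,0,0,-1],
  [0,0,0,0,-1],
  [0,0,0,0,-1],
  [0,0,0,0,-1],
])

```text
t: 7.4
ee_pos: [0.5524, 0.1603, 0.0884]
tool_rot: [0.212, 0.977, -0.0, -0.0]
contact_force: [-0.4, 0.7, 0.1]
gripper_width: 0.0857
grip_force: 0.0
```

Call:
servo_tool([
  [0,0,-0.2,0,-1],
  [0,0,-0.4,0,-1],
  [0,0,-0.7,0,-1],
  [0,0,-0.7,0,-1],
  [0,0,-0.7,0,-1],
])

```text
t: 8.02
ee_pos: [0.552, 0.1604, 0.2282]
tool_rot: [0.212, 0.977, -0.0, -0.0]
contact_force: [-0.6, 0.1, -0.5]
gripper_width: 0.0852
grip_force: 0.0
```

```bash
python3 g.py .571 -.179 .2278; python3 m.py col3 | egrep "orange|sleeve|yellow"
```

```text
t 8.03 p [0.552  0.1604 0.2282] yaw 155.5 q [ 0.09  0.48  1.58 -0.    1.08 -1.06] F [-0.6  0.1 -0.5] w 0.0852 g 0.0
frac [-0.789 -1.505  0.002]
scene yellow [ 584.7 -179.2] [85.5 18.1] 1.4
scene yellow bright [ 571.1 -178.8] [15.4 57. ] 88.2
scene sleeve_top 0.94 [ 380. -121.  116.]
scene sleeve_top 0.71 [587. 149. 116.]
scene orange 46 [587.3 159.2] -12.8 [555. 149.] [627. 168.]
top yellow [ 567.7 -177.2] [21.2 60.4] 85.9
top yellow bright [ 571.  -178.9] [15.4 53.1] 89.0
top sleeve_top 0.81 [ 325. -121.  116.]
top sleeve_top 0.67 [803. 150. 116.]
top sleeve_top 0.19 [ 575. -178.  116.]
```

View pics/col3.png

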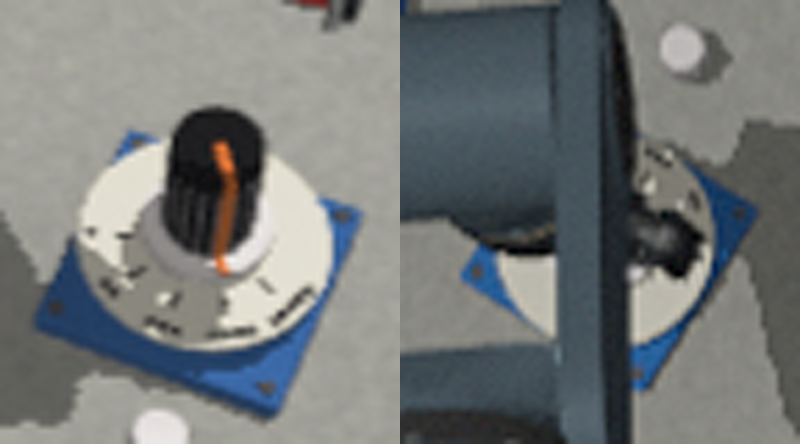

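The pointer still sits at four dots with the gripper clear. Next is the grip.

Call:
servo_tool([
  [-0.395,-0.752,0,0,-1],
  [-0.395,-0.752,0,0,-1],
  [-0.395,-0.752,0,0,-1],
  [-0.395,-0.752,0,0,-1],
])

```text
t: 8.82
ee_pos: [0.5626, -0.0123, 0.2277]
tool_rot: [0.214, 0.977, -0.0, -0.0]
contact_force: [-0.3, 0.1, 0.4]
gripper_width: 0.0853
grip_force: 0.0
```

Call:
servo_tool([
  [-0.395,-0.752,0,-0.272,-1],
  [-0.395,-0.752,0,-0.272,-1],
  [-0.395,-0.752,0,-0.272,-1],
  [-0.395,-0.752,0,-0.272,-1],
  [-0.395,-0.752,0,-0.272,-1],
])

```text
t: 9.45
ee_pos: [0.5715, -0.1773, 0.2276]
tool_rot: [-0.0, 1.0, 0.001, -0.001]
contact_force: [0.1, 0.3, 0.5]
gripper_width: 0.0851
grip_force: 0.0
```

```bash
python3 g.py .571 -.179 .071
```

```text
t 9.45 p [ 0.5715 -0.1773  0.2276] yaw -180.0 q [-0.49  0.52  1.52  0.    1.11 -2.06] F [0.1 0.3 0.5] w 0.0851 g 0.0
frac [ 0.001 -0.01   0.783]
```

Call:
servo_tool([
  [0,-0.01,0.3,0,-1],
  [0,-0.01,0.5,0,-1],
  [0,-0.01,0.65,0,-1],
  [0,-0.01,0.77,0,-1],
  [0,-0.01,0.77,0,-1],
])

```text
t: 10.07
ee_pos: [0.5705, -0.1777, 0.0725]
tool_rot: [-0.001, 1.0, 0.001, -0.002]
contact_force: [-0.5, -0.2, 0.3]
gripper_width: 0.0854
grip_force: 0.0
```

Call:
servo_tool([
  [0,0,0,0,0.3],
  [0,0,0,0,0.6],
  [0,0,0,0,1],
  [0,0,0,0,1],
  [0,0,0,0,1],
], newtons=50)

```text
t: 10.7
ee_pos: [0.5723, -0.1805, 0.0751]
tool_rot: [-0.0, 1.0, 0.0, 0.001]
contact_force: [0.4, 2.8, 6.0]
gripper_width: 0.0172
grip_force: 53.6
```

```bash
python3 g.py .571 -.179 .071
```

```text
t 10.7 p [ 0.5723 -0.1805  0.0751] yaw -180.0 q [-0.49  0.73  1.62  0.    0.79 -2.06] F [0.4 2.8 6. ] w 0.0172 g 53.6
frac [0.006 0.007 0.021]
```

Call:
servo_tool([
  [0,0.04,0,0,1],
  [0,0.08,0,0,1],
  [0,0.12,0,0,1],
  [0,0.16,0,0,1],
  [0,0.2,0,0,1],
])

```text
t: 11.32
ee_pos: [0.5722, -0.1427, 0.0748]
tool_rot: [-0.001, 1.0, -0.002, 0.001]
contact_force: [-1.5, -5.5, 2.0]
gripper_width: 0.0177
grip_force: 53.3
```

Call:
servo_tool([
  [0,0.01,0,0,1],
  [0,0.02,0,0,1],
  [0,0.03,0,0,1],
  [0,0.03,0,0,1],
  [0,0.03,0,0,1],
])

```text
t: 11.95
ee_pos: [0.5722, -0.1349, 0.0746]
tool_rot: [-0.0, 1.0, -0.0, 0.0]
contact_force: [-1.7, -3.6, 5.8]
gripper_width: 0.0174
grip_force: 53.6
```

Call:
servo_tool([
  [0,0.01,0,0,1],
  [0,0.02,0,0,1],
  [0,0.03,0,0,1],
  [0,0.03,0,0,1],
])

```text
t: 12.45
ee_pos: [0.5722, -0.1287, 0.0745]
tool_rot: [-0.0, 1.0, -0.0, 0.0]
contact_force: [-2.3, -2.3, 5.6]
gripper_width: 0.0173
grip_force: 53.6
```

Call:
servo_tool([
  [0,0.01,0,0,1],
  [0,0.02,0,0,1],
  [0,0.03,0,0,1],
  [0,0.03,0,0,1],
])

```text
t: 12.95
ee_pos: [0.5721, -0.1225, 0.0744]
tool_rot: [-0.0, 1.0, -0.0, 0.0]
contact_force: [-1.0, -3.0, 5.6]
gripper_width: 0.0172
grip_force: 53.6
```

Call:
servo_tool([
  [0,0.01,0,0,1],
  [0,0.02,0,0,1],
  [0,0.03,0,0,1],
  [0,0.03,0,0,1],
])

```text
t: 13.45
ee_pos: [0.572, -0.1163, 0.0744]
tool_rot: [-0.0, 1.0, 0.0, 0.0]
contact_force: [0.2, -2.6, 3.9]
gripper_width: 0.0176
grip_force: 53.5
```

```bash
cat > fl.py <<'E'
from h import *
import sys
p=cams.snapshot("scene");o=[(round(r["conf"],2),np.round(r["pixel"]).tolist(),int(r["pixels"].sum())) for r in cams.cut_out(p,"flag")[:2]]
print(o); cv2.imwrite(f"pics/{sys.argv[1]}.png",cv2.resize(p["frame"][190:280,150:270],(640,480),interpolation=cv2.INTER_CUBIC))
E
python3 g.py; python3 fl.py f1
```

```text
t 13.45 p [ 0.572  -0.1163  0.0744] yaw -180.0 q [-0.39  0.72  1.67  0.    0.76 -1.96] F [ 0.2 -2.6  3.9] w 0.0176 g 53.5
[(0.7, [234.0, 248.0], 117)]
```

Still free, 64 mm travelled, and no bolt yet.

Call:
servo_tool([
  [0,0.01,0,0,1],
  [0,0.02,0,0,1],
  [0,0.03,0,0,1],
  [0,0.03,0,0,1],
])

```text
t: 14.05
ee_pos: [0.5722, -0.1125, 0.0743]
tool_rot: [-0.001, 1.0, -0.001, 0.0]
contact_force: [-1.5, -9.6, 3.5]
gripper_width: 0.0172
grip_force: 53.2
```

Call:
servo_tool([
  [0,0.01,0,0,1],
  [0,0.02,0,0,1],
  [0,0.02,0,0,1],
])

```text
t: 14.42
ee_pos: [0.5721, -0.1085, 0.0743]
tool_rot: [-0.001, 1.0, -0.001, 0.0]
contact_force: [-1.4, -9.7, 3.3]
gripper_width: 0.0171
grip_force: 53.3
```

Call:
servo_tool([
  [0,0.01,0,0,1],
  [0,0.02,0,0,1],
  [0,0.02,0,0,1],
])

```text
t: 14.8
ee_pos: [0.5721, -0.1045, 0.0743]
tool_rot: [-0.001, 1.0, -0.001, 0.0]
contact_force: [-2.6, -10.2, 3.6]
gripper_width: 0.0175
grip_force: 53.3
```

The bolt was met near y=-0.115, so the stop should be near -0.101. From here I take 1–2 mm steps.

Call:
servo_tool([
  [0,0.005,0,0,1],
  [0,0.01,0,0,1],
  [0,0.01,0,0,1],
])

```text
t: 15.18
ee_pos: [0.5721, -0.1026, 0.0743]
tool_rot: [-0.001, 1.0, -0.001, 0.0]
contact_force: [-2.4, -9.5, 3.3]
gripper_width: 0.0176
grip_force: 53.2
```

Call:
servo_tool([
  [0,0.005,0,0,1],
  [0,0.005,0,0,1],
])

```text
t: 15.42
ee_pos: [0.5721, -0.1018, 0.0743]
tool_rot: [-0.001, 1.0, -0.002, 0.0]
contact_force: [-0.9, -10.4, 2.3]
gripper_width: 0.0174
grip_force: 53.4
```

```bash
python3 g.py; python3 fl.py f2
```

```text
t 15.43 p [ 0.5721 -0.1018  0.0743] yaw -179.9 q [-0.37  0.72  1.67 -0.    0.75 -1.94] F [ -0.9 -10.4   2.3] w 0.0174 g 53.4
[(0.6, [228.0, 225.0], 122)]
```

View pics/f2.png

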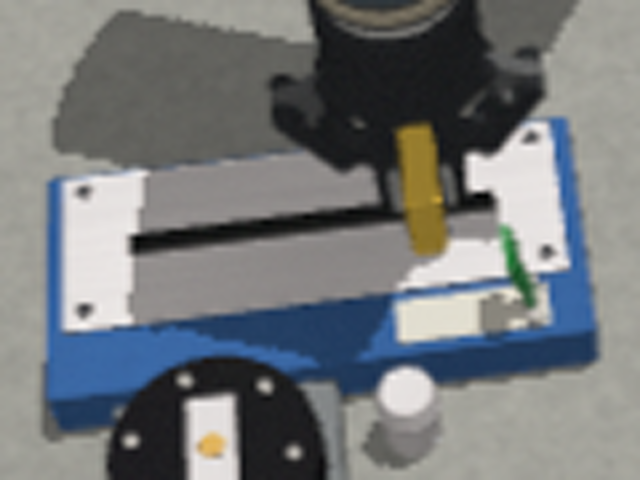

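The flag, at crop (518,265), has risen to nearly upright, and the force is still about 10 N, so the stop hasn't been felt yet. I'll carry on in 1 mm steps.

Call:
servo_tool([
  [0,0.005,0,0,1],
  [0,0.005,0,0,1],
  [0,0.005,0,0,1],
])

```text
t: 15.9
ee_pos: [0.5722, -0.1014, 0.0742]
tool_rot: [-0.001, 1.0, -0.002, 0.0]
contact_force: [-2.4, -12.7, 2.6]
gripper_width: 0.0177
grip_force: 53.1
```

Call:
servo_tool([
  [0,0.004,0,0,1],
  [0,0.004,0,0,1],
  [0,0.004,0,0,1],
])

```text
t: 16.27
ee_pos: [0.5722, -0.1013, 0.0741]
tool_rot: [-0.001, 1.0, -0.003, 0.0]
contact_force: [-2.0, -15.0, 1.7]
gripper_width: 0.0176
grip_force: 53.0
```

Call:
servo_tool([
  [0,0.004,0,0,1],
  [0,0.004,0,0,1],
  [0,0.004,0,0,1],
])

```text
t: 16.65
ee_pos: [0.5722, -0.1012, 0.0741]
tool_rot: [-0.001, 1.0, -0.003, 0.0]
contact_force: [-3.3, -16.2, 1.4]
gripper_width: 0.0176
grip_force: 52.9
```

```bash
python3 g.py; python3 fl.py f3
```

```text
t 16.65 p [ 0.5722 -0.1012  0.0741] yaw -179.9 q [-0.36  0.72  1.67 -0.01  0.75 -1.93] F [ -3.3 -16.2   1.4] w 0.0176 g 52.9
[(0.61, [251.0, 243.0], 53)]
```

The force rose from 10 to 16 N with no motion, so this is the stop. I'll ease off, let go, and rise.

Call:
servo_tool([
  [0,-0.01,0,0,1],
  [0,-0.02,0,0,1],
  [0,-0.02,0,0,0],
  [0,-0.02,0,0,-0.5],
  [0,-0.02,0,0,-1],
])

```text
t: 17.38
ee_pos: [0.5713, -0.1, 0.0737]
tool_rot: [-0.0, 1.0, 0.001, -0.001]
contact_force: [0.6, 0.3, 0.0]
gripper_width: 0.0711
grip_force: 0.0
```

Call:
servo_tool([
  [0,0,0,0,-1],
  [0,0,0,0,-1],
  [0,0,-0.2,0,-1],
  [0,0,-0.5,0,-1],
  [0,0,-0.7,0,-1],
])

```text
t: 18.0
ee_pos: [0.5725, -0.1013, 0.2169]
tool_rot: [-0.0, 1.0, -0.0, 0.001]
contact_force: [-0.4, -0.6, 0.2]
gripper_width: 0.0856
grip_force: 0.0
```

Call:
servo_tool([
  [0.3,-0.6,0,0,-1],
  [0.3,-0.6,0,0,-1],
  [0.3,-0.6,0,0,-1],
])

```text
t: 18.38
ee_pos: [0.5105, -0.2242, 0.2146]
tool_rot: [0.002, 1.0, -0.0, 0.0]
contact_force: [0.8, -0.2, -0.3]
gripper_width: 0.0856
grip_force: 0.0
```

```bash
python3 g.py; python3 fl.py f4; python3 m.py col4 | egrep "yellow|orange"; python3 -c "
import cv2,numpy as np
a=cv2.imread('pics/f4.png');b=cv2.imread('pics/col4.png');cv2.imwrite('pics/fin.png',np.hstack([cv2.resize(a,(400,300)),cv2.resize(b[:,:400],(273,300))]))"
```

```text
t 18.38 p [ 0.5105 -0.2242  0.2146] yaw 179.7 q [-0.61  0.48  1.64 -0.    1.02 -2.18] F [ 0.8 -0.2 -0.3] w 0.0856 g 0.0
[]
scene yellow [ 584.3 -103.8] [18.3 86.9] 89.5
scene yellow bright [ 571.7 -103.3] [15.7 56.6] 86.1
scene orange 51 [585.8 159.7] -13.2 [555. 149.] [627. 168.]
top yellow [ 567.8 -100. ] [18.6 59.2] 89.5
top yellow bright [ 569.4 -103.1] [12.4 56.1] 89.4
top orange 22 [566.7 164.8] 168.3 [554. 156.] [578. 169.]
```

View pics/fin.png

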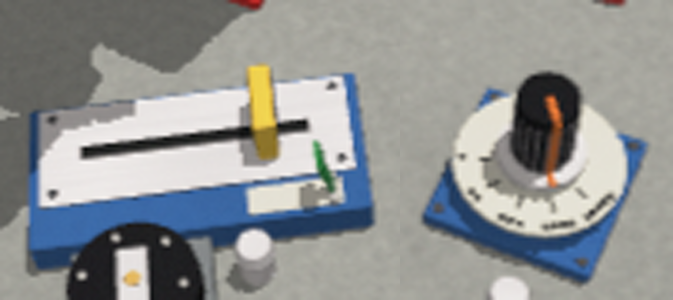

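```bash
python3 - <<'E'
from h import *
p=cams.snapshot("scene"); h=cv2.cvtColor(p["frame"],cv2.COLOR_BGR2HSV)
m=(h[...,0]>45)&(h[...,0]<85)&(h[...,1]>110); m[:215]=0; m[262:]=0; m[:,:220]=0; m[:,265:]=0
y,x=np.nonzero(m); print(len(x),"top",x[y==y.min()],y.min(),"bottom",x[y==y.max()],y.max())
for a in (1.0,1.1,1.2,1.3,1.4):
    print(a,proj(p,[.633,-.056-.055*np.cos(a),.042+.055*np.sin(a)]).round(1),proj(p,[.633,-.056,.042]).round(1))
E
```

```text
19 top [245] 235 bottom [249] 246
1.0 [236.8 238.8] [249.5 246.5]
1.1 [238.6 238. ] [249.5 246.5]
1.2 [240.5 237.3] [249.5 246.5]
1.3 [242.5 236.7] [249.5 246.5]
1.4 [244.6 236.2] [249.5 246.5]
```

The flag tip is at pixel (245,235), which matches 1.4 rad. Handing in.

```bash
python3 -c "from rig import ticket; print(ticket.sign_off())"
```

```text
the job is handed in; nothing more can be done
None
```

The job is handed in: in the last pictures the sleeve pointer sits at four dots and the flag reads about 1.4 rad. I felt the end stop at about 16 N, well under the clutch's 30 N, and the arm was clear of everything by about 18 s.

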